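Check a brake lever's stop on the test stand

TASK

Check the brake lever on the test stand: with the outside of the fingers, press it in towards the bar until it comes up against its stop, let it spring fully out again, then press it in to the stop a second time and finish holding it there, so that I can measure the gap it leaves to the grip. Only push on the lever's outer face: do not force it past the stop, do not grip it, do not touch the bar, its grip or the rest of the stand, and leave the things lying around where they are.

Things in the scene. Friction and masses are not known exactly. Their poses are not given: they have to be found in the camera images.
- stand: Test stand fixed to the bench, turned by up to half a radian: grey base plate 85 x 215 x 12 mm, aluminium clamp post 44 x 26 mm at its +y end (centre y = +90 mm, top z = 131 mm). Origin: centre of the base's underside; z up. The lever is on the -x side of the bar, towards the robot, and is pressed in towards +x.
- bar_mid (a point): Middle of the fixed bar's axis (stand x 0, y 0, z 115 mm), axes of the stand. Bar 22 mm thick along y, y +112 to -113 mm; black ribbed rubber grip 33 mm thick (37 mm at its end collars), y +26 to -110 mm. Perch, a black fork round the lever's pivot: x -54 to +17, y +38 to +62, z 98 to 132 mm. Not to be touched.
- lever (a joint): Aluminium brake lever with a red ball at its tip; turns level about an upright pivot at x -48, y +50 mm of the stand, tip 130 mm away towards -y. 0 = fully out (rest); grows when pressed; slightly springy stop at 0.30 rad, about 20 mm short of the grip. A spring returns it: 3 N to start, 7 N at the stop (at the pressing point); then the force rises steeply. Over 40 N is too much.
- lever_press (a point): Pressing point on the lever's outer face (away from the bar), half-way up the blade (9 mm thick, 15 mm high, z 107.5 to 122.5 mm), 93 mm from the pivot; moves with the lever, about 28 mm from rest to stop. Axes of the lever: at joint 0 those of the stand; +x points into the face, towards the bar.
- side_cutter: Bystander, to be left alone: red-handled side cutter, 53x125x11 mm, loose on the bench; origin at the centre of its underside.
- brown_block: Bystander, to be left alone: brown wooden block, 32x90x22 mm, loose on the bench; origin at the centre of its underside.
- plug_m12_1: Bystander, to be left alone: dark grey round sensor plug, 19x53x20 mm, loose on the bench; origin at the centre of its underside.
- plug_m12_2: Bystander, to be left alone: black round sensor plug, 19x53x20 mm, loose on the bench; origin at the centre of its underside.
- terminal_strip: Bystander, to be left alone: green terminal strip, 22x60x21 mm, loose on the bench; origin at the centre of its underside.
- board: Bystander, to be left alone: small green circuit board, 54x81x16 mm, loose on the bench; origin at the centre of its underside.
- tape_1: Bystander, to be left alone: roll of black tape, 62x60x19 mm, loose on the bench; origin at the centre of its underside.
- pen_1: Bystander, to be left alone: white pen with blue cap, 17x135x16 mm, loose on the bench; origin at the centre of its underside.

How it is judged:
By the outcome, as a careful person would: the job done as asked, in the order asked, and still so for the second after the job is handed in, while the arm keeps its last pose, push and grip.
It also fails if it takes over 40 s, if anything falls off the work surface, if the arm or the gripper's body presses on something with over 40 N, if the wrist force passes 120 N, or if a joint passes its speed limit or range.

ROBOT

A 7-joint arm with a two-finger parallel gripper is mounted at the origin on a cart in front of the work surface, level with it; the furniture and walls round the work are solid. World frame = base frame: x ahead of the robot, y to its left, z up, the work surface at z = 0. Lengths are in mm, angles in rad, forces in N, time in s.
With the tool pointing down it reaches from about 400 to 875 mm from the base axis. Payload 6.5 kg.
Tool frame: the origin (TCP) lies between the finger pads; the fingertips stand 8 mm ahead of it and the grasp point (between the pads) lies 11 mm behind it; z points along the fingers, y is the line along which they close (so a half turn about z gives the same grasp; the last joint's range is limited). The gripper opens to 85 mm and grips with 20 to 120 N. Pads are 22 mm wide; open, the fingers measure 114 mm over their backs; the gripper's body (76 mm by 85 mm) begins 54 mm behind the grasp point. The pads swing forward as they close: fully open they stand 13 mm farther back than shut.
Start: joints at [-1.38, 0.536, -0.004, 1.538, 0.003, 1.067, -0.071], TCP at [165.087, 628.678, 239.29] pointing down, gripper open.
Joint ranges: [-2.7, 2.7], [-0.37, 2.16], [-1.27, 1.26], [0.24, 2.4], [-1.31, 4.45], [0.19, 1.91], [-2.76, 2.76]. Speed limits (rad/s): [2.39, 2.39, 3.14, 3.14, 3.14, 3.14, 3.14].

INTERFACE

Orientations are given as [roll, pitch, yaw] about the fixed x, y, z axes, in that order (R = Rz(yaw) Ry(pitch) Rx(roll)).
In Python, from plant import * gives the robot as it stands.
- The arm moves only by the tool send_rows, never from a script. Its arguments are lists of equal length, an entry for each row: "fingers": the closure in counts, from 0 (fully open) to 255 (shut); "translation": the shift along the tool's x, y, z in mm, a list of three; "yaw": the turn about the tool's z in degrees. A call has 1 to 20 rows; each row is the pose to reach, as a shift and turn from the pose commanded when the call began, along the tool's axes at that moment; what a row does not reach only later rows make up. A row lasts 1/10 s, in which the tool goes at most 50 mm and 8.59 degrees, less where a joint would pass 70% of its speed; a pose out of reach is approached as far as the arm can. A call with a gripper value outside its range is refused whole. The fingers move at their own pace and stop on an object; the grip force is fixed at half the most. Time passes only in rows, so rows that repeat a pose let the fingers close. It gives the time, the measured TCP pose, the force, the opening and the grip force at its end, in the units of the state.
- get_obs(): the state, without advancing time (a new reading comes with each control period).
- grab_frame(name): name is "scene" or "top" or "wrist"; returns a dict with "image" (400x640x3 uint8, red, green, blue), "intrinsics" (3x3 intrinsics, pixels), "k1" (the pictures are not rectified: a ray, as slopes to the right and down, at radius r is drawn at 1 + k1 r^2 times it, then the intrinsics apply), "extrinsics" (4x4, takes a point from world to camera coordinates). Camera axes: x right, y up, looking along -z (the intrinsics and any distortion apply to the point x, -y, -z); pixel columns grow to the right and rows downward; lengths in mm; the calibration is good to about 2 mm. A picture is of the moment at which its call begins. There is no depth.
- close_job(): hands the job in; it is judged then, once.
The state is a dict: "time_s": time; "joint_positions": joint angles; "dq": joint speeds; "joint_torque": joint torques, N m; "tool_pos": TCP position; "orientation": TCP orientation; "wrist_force": force on the tool from outside, world axes, zero at the start; "wrist_torque": the same for the moment, N m; "opening": finger opening in mm; "finger_force": force on a finger pad.
Only numpy, scipy, OpenCV 4.12 (cv2) and the standard library are available. Lean on these libraries where they do the work, as an engineer would, in place of code of your own. Each camera call takes 0.05 s, during which the arm holds its last target. There are 200 camera calls.

## Working session

There is one attempt and no reset: what is moved stays moved. The work goes in short steps, Python scripts to look and compute and a tool call to move; the robot and the scene stay as the last step left them, time stands still between calls to the robot, and variables do not carry over. Pictures are saved under pics/ and viewed, at most 10 in all, crops included, and the job is handed in when it is done.

Besides the shell and the picture viewer there is one more tool, called after "Call:" in YAML: its name, and indented under it one key for each argument. send_rows: Moves the arm, as the interface text tells. Its arguments: {"type":"object","properties":{"fingers":{"type":"array"},"translation":{"type":"array"},"yaw":{"type":"array"}},"required":["fingers","translation","yaw"]}

```bash
mkdir -p pics
python3 - <<'E'
from plant import *
import cv2
o=get_obs(); print({k:o[k] for k in ("time_s","tool_pos","orientation","opening","wrist_force")})
for n in("scene","top"):
    f=grab_frame(n); cv2.imwrite(f"pics/{n}0.png",f["image"][:,:,::-1]); print(n,f["intrinsics"],f["k1"],f["extrinsics"])
E
```

```text
{'time_s': 0.0, 'tool_pos': array([164.95191588, 628.08407504, 238.43469106]), 'orientation': array([-3.13986717e+00,  8.01431586e-05,  2.88481274e+00]), 'opening': 85.62343897276038, 'wrist_force': array([0.04803361, 0.43260188, 0.47083107])}
scene [[409.28029381   0.         318.27140824]
 [  0.         409.28029381 195.82021233]
 [  0.           0.           1.        ]] -0.05028265149052436 [[ 6.10923305e-01 -7.91448699e-01  1.95364317e-02 -3.98751059e+02]
 [ 5.37355109e-01  4.32656647e-01  7.23918305e-01 -2.95010124e+02]
 [-5.81396768e-01 -4.31760562e-01  6.89609031e-01 -1.04178256e+03]
 [ 0.00000000e+00  0.00000000e+00  0.00000000e+00  1.00000000e+00]]
top [[519.15408752   0.         324.46634955]
 [  0.         519.15408752 193.45555107]
 [  0.           0.           1.        ]] -0.13143263210424388 [[-2.65422323e-02 -9.99620428e-01  7.38304269e-03 -1.15099076e+02]
 [ 9.81827696e-01 -2.46800520e-02  1.88162883e-01 -5.33305104e+02]
 [-1.87909248e-01  1.22431387e-02  9.82110086e-01 -1.50537134e+03]
 [ 0.00000000e+00  0.00000000e+00  0.00000000e+00  1.00000000e+00]]
```

View pics/scene0.png

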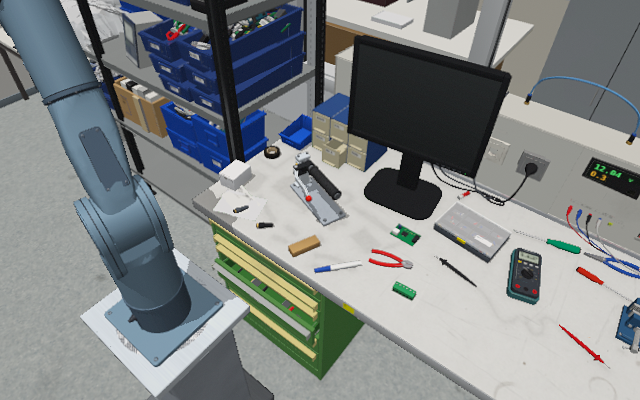

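View pics/top0.png

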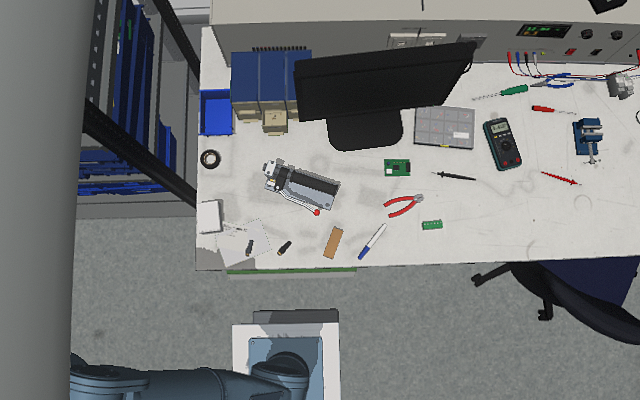

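The top view shows the stand around (300,187), with the red ball at (317,212) and the post at the left near (268,170). In the scene view it is around (318,190), with the ball at (308,199). I'll enlarge both.

Run:
```python
import cv2,numpy as np
a=cv2.imread("pics/top0.png")[145:225,250:350]; b=cv2.imread("pics/scene0.png")[145:225,270:370]
cv2.imwrite("pics/crop0.png",np.vstack([cv2.resize(a,None,fx=3.7,fy=3.7,interpolation=2),cv2.resize(b,None,fx=3.7,fy=3.7,interpolation=2)]))
for n in("top0","scene0"):
    i=cv2.imread(f"pics/{n}.png").astype(int); m=(i[...,2]>170)&(i[...,1]<90)&(i[...,0]<90)
    c=cv2.connectedComponentsWithStats(m.astype('uint8')); print(n,[(s.tolist(),z.round(1).tolist()) for s,z in zip(c[2],c[3]) if 8<s[4]<300])
```

```text
top0 [([385, 197, 28, 9, 69], [398.6, 199.8]), ([389, 201, 27, 16, 74], [403.1, 209.4]), ([314, 210, 5, 5, 20], [316.1, 212.0])]
scene0 [([166, 24, 19, 16, 53], [173.9, 33.1]), ([463, 192, 6, 4, 11], [465.5, 193.2]), ([306, 196, 5, 4, 20], [308.0, 197.5]), ([567, 206, 5, 14, 29], [568.8, 211.1]), ([372, 249, 31, 13, 83], [387.3, 254.5]), ([369, 259, 33, 8, 92], [384.8, 263.2]), ([578, 267, 26, 17, 116], [589.8, 275.1]), ([516, 284, 4, 4, 10], [517.2, 285.4]), ([533, 290, 4, 4, 9], [534.3, 291.6]), ([289, 307, 5, 4, 10], [290.9, 308.2]), ([561, 327, 36, 30, 103], [580.0, 342.4]), ([596, 355, 8, 8, 18], [599.3, 358.6])]
```

View pics/crop0.png

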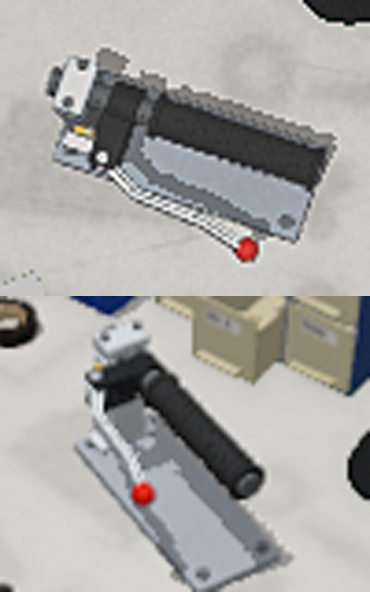

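```bash
cat > h.py <<'E'
import numpy as np
def proj(f,P):
    P=np.atleast_2d(P); E=f["extrinsics"]; c=P@E[:3,:3].T+E[:3,3]
    s=np.c_[c[:,0],-c[:,1]]/-c[:,2:]; s=s*(1+f["k1"]*(s**2).sum(1,keepdims=True))
    K=f["intrinsics"]; return s*[K[0,0],K[1,1]]+[K[0,2],K[1,2]]
def S2W(p,P):
    P=np.atleast_2d(P).astype(float); c,s=np.cos(p[2]),np.sin(p[2])
    return P@np.array([[c,-s,0],[s,c,0],[0,0,1]]).T+[p[0],p[1],0]
E
cat > fit.py <<'E'
from plant import *
from h import *
from scipy.optimize import least_squares
ft,fs=grab_frame("top"),grab_frame("scene")
names="ball corner-- corner-+ pivot gripend".split()
St=np.array([[-48,-80,115],[-42.5,-107.5,12],[-42.5,107.5,12],[-48,50,132],[0,-110,115]],float)
T=np.array([[247,249],[298,241],[53,163],[102,158],[322,163]])/3.7+[250,145]
names2="ball corner-- corner-+ gripend".split()
S2=St[[0,1,2,4]]
C=np.array([[143,198],[195,295],[75,151],[250,187]])/3.7+[270,145]
def r(p): return np.r_[(proj(ft,S2W(p,St))-T), (proj(fs,S2W(p,S2))-C)]
s=least_squares(lambda p:r(p).ravel(),[600,0,-.3],loss='soft_l1')
print(s.x); print(r(s.x).round(1))
def tri():
    q=least_squares(lambda P:np.r_[(proj(ft,P)-T[0]).ravel(),(proj(fs,P)-C[0]).ravel()],[600,0,115]); return q.x
b=tri(); print("ball",b); p=s.x; c_,s_=np.cos(p[2]),np.sin(p[2]); d=b[:2]-p[:2]; print("ball stand", c_*d[0]+s_*d[1],-s_*d[0]+c_*d[1])
print("pivot",S2W(p,[-48,50,115]),"press",S2W(p,[-48-4.5,-43,115]))
E
python3 fit.py
```

```text
[ 5.61297859e+02 -5.96242308e+01 -3.47324735e-01]
[[ 4.6 -8.8]
 [-0.1  0.2]
 [-0.1 -0.6]
 [ 0.5  0.5]
 [-0.4  2.1]
 [ 8.3 -2.6]
 [-0.1  0.2]
 [-2.2 -1.1]
 [-1.3  0.6]]
ball [ 464.68505948 -105.46192878  114.57676057]
ball stand -75.24133302271962 -75.98598149627372
pivot [[533.18327335   3.72851245 115.        ]] press [[497.29631654 -82.18642416 115.        ]]
```

```bash
cat >> h.py <<'E'
from scipy.spatial.transform import Rotation as Ro
def totool(o,W,yaw=None):
    R=Ro.from_euler('xyz',o["orientation"]).as_matrix()
    d=(R.T@(np.array(W,float)-o["tool_pos"])).round(1).tolist()
    return d, None if yaw is None else round(float(np.degrees((o["orientation"][2]-yaw+np.pi)%(2*np.pi)-np.pi)),1)
E
python3 - <<'E'
from plant import *
from h import *
import cv2
p=[561.3,-59.6,-.347]
w=S2W(p,[-150,-43,0])[0]; print(w)
o=get_obs()
print(totool(o,[400,330,240],2.2),totool(o,[w[0],w[1],240],1.224))
a=cv2.imread("pics/top0.png")[180:220,270:325]
cv2.imwrite("pics/crop1.png",cv2.resize(a,None,fx=12,fy=12,interpolation=2))
E
```

```text
[405.6170629  -49.02535606   0.        ]
([-303.0, -228.9, -1.0], 39.2) ([-404.7, -594.1, -0.6], 95.2)
```

View pics/crop1.png

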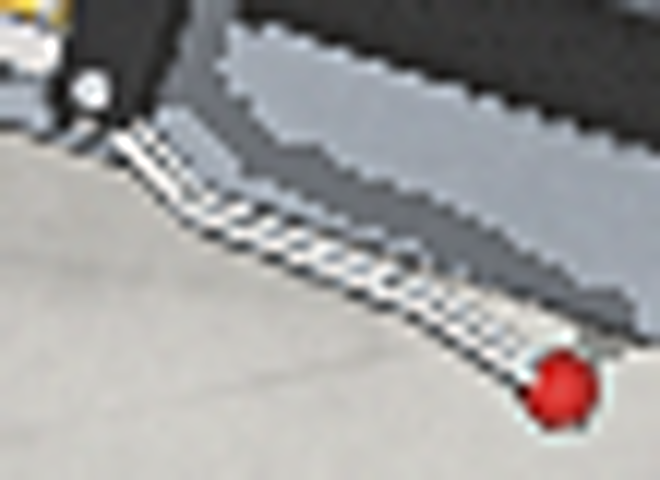

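The crop shows the blade's outer edge running from a kink at (190,220) to (430,320), with the ball at (560,388) and the pivot screw at (92,88). The mid-section is roughly parallel to the stand. Next: move above the standoff point.

Run:
```python
from plant import *
from h import *
from scipy.optimize import fsolve
f=grab_frame("top"); p=[561.3,-59.6,-.347]
for u in([200,225],[330,285],[400,312],[430,325]):
    t=np.array(u)/12+[270,180]
    print(u,fsolve(lambda q:(proj(f,S2W(p,[q[0],q[1],115]))-t).ravel(),[-60,-40]).round(1))
```

```text
[200, 225] [-66.5  18.8]
[330, 285] [-70.4 -15.4]
[400, 312] [-71.3 -33.3]
[430, 325] [-72.  -41.1]
```

Call:
send_rows:
  fingers: [255, 255, 255, 255, 255, 255, 255, 255, 255, 255, 255, 255, 255, 255, 255, 255, 255, 255, 255, 255]
  translation:
    - [-40, -25, 0]
    - [-80, -55, 0]
    - [-115, -85, 0]
    - [-155, -115, 0]
    - [-190, -145, 0]
    - [-230, -175, 0]
    - [-265, -205, 0]
    - [-300, -230, 0]
    - [-315, -275, 0]
    - [-325, -320, 0]
    - [-340, -365, 0]
    - [-350, -410, 0]
    - [-360, -455, 0]
    - [-375, -500, 0]
    - [-390, -545, 0]
    - [-400, -575, 0]
    - [-405, -594, 0]
    - [-405, -594, 0]
    - [-405, -594, 0]
    - [-405, -594, 0]
  yaw: [6, 12, 18, 24, 30, 36, 42, 48, 54, 60, 66, 72, 78, 84, 90, 95, 95, 95, 95, 95]

```text
time_s: 2.25
tool_pos: [406.0, -47.5, 239.3]
orientation: [-3.141, -0.0, 1.229]
wrist_force: [-0.6, -0.7, -0.3]
opening: -0.3
finger_force: 0.0
```

Run:
```python
from plant import *
from h import *
import cv2
f=grab_frame("wrist"); im=f["image"][:,:,::-1].copy(); p=[561.3,-59.6,-.347]
for s in([-72,-43,122],[-42.5,-107.5,12],[-42.5,107.5,12],[42.5,-107.5,12],[-48,50,132],[-16.5,-110,115],[-16.5,26,115]):
    q=proj(f,S2W(p,s))[0]; print(s,q.round())
    if abs(q).max()<900: cv2.circle(im,tuple(int(v) for v in q),4,(255,0,255),1)
cv2.imwrite("pics/w1.png",im)
```

```text
[-72, -43, 122] [421. 201.]
[-42.5, -107.5, 12] [414. 224.]
[-42.5, 107.5, 12] [435.  11.]
[42.5, -107.5, 12] [489. 224.]
[-48, 50, 132] [475.  72.]
[-16.5, -110, 115] [475. 273.]
[-16.5, 26, 115] [503. 109.]
```

View pics/w1.png

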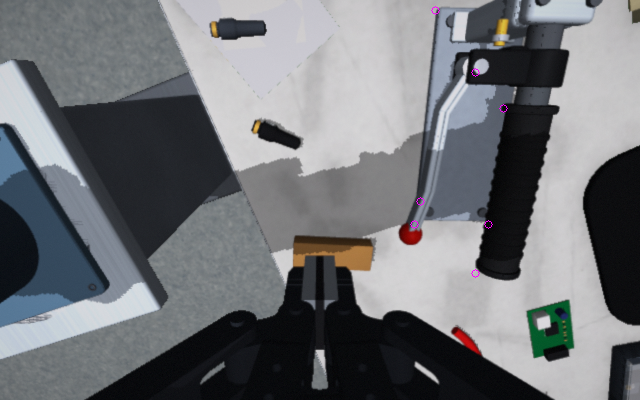

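The wrist view shows the lever clearly. The pivot screw is at (481,65), the ball at (410,233), the grip edge from (505,105) to (478,273), and base corners at (436,8) and (489,221). The predictions are off by about 4 mm, so I'll refine the pose.

```bash
cat > fit2.py <<'E'
from plant import *
from h import *
from scipy.optimize import least_squares,fsolve
ft,fs,fw=grab_frame("top"),grab_frame("scene"),grab_frame("wrist")
St=np.array([[-42.5,-107.5,12],[-42.5,107.5,12],[-48,50,132]],float)
T=np.array([[298,241],[53,163],[102,158]])/3.7+[250,145]
S2=np.array([[-42.5,-107.5,12],[0,-110,115]],float)
C=np.array([[195,295],[250,187]])/3.7+[270,145]
SW=np.array([[-48,50,132],[-42.5,107.5,12],[42.5,-107.5,12],[-18.5,-110,115],[-18.5,26,115]],float)
W=np.array([[481,65],[436,8],[489,221],[478,273],[505,105]],float)
B=[np.array([247,249])/3.7+[250,145],np.array([143,198])/3.7+[270,145],np.array([410,233.])]
def r(p):
    b=S2W(p,[p[3],p[4],115])
    return np.r_[(proj(ft,S2W(p,St))-T)*2,(proj(fs,S2W(p,S2))-C)*2,proj(fw,S2W(p,SW))-W,(proj(ft,b)-B[0])*2,(proj(fs,b)-B[1])*2,proj(fw,b)-B[2]]
s=least_squares(lambda p:r(p).ravel(),[561,-60,-.347,-75,-76],loss='soft_l1')
p=s.x; print(p.round(3)); print(r(p).round(1).tolist())
print("face in wrist", [fsolve(lambda q:(proj(fw,S2W(p,[q[0],q[1],122]))-u).ravel(),[-60,-40]).round(1).tolist() for u in ([432,150],[421,195],[413,215])])
E
python3 fit2.py
```

```text
[ 5.64323e+02 -5.82540e+01 -3.41000e-01 -7.83780e+01 -7.61970e+01]
[[-0.8, -2.0], [-1.1, -2.6], [0.2, -0.8], [0.8, -1.2], [-1.8, -0.6], [-2.4, 3.9], [1.2, -0.1], [3.0, 1.1], [-1.0, -2.0], [-0.8, 0.3], [-0.5, -0.8], [-1.6, -0.7], [0.0, 1.8]]
face in wrist [[-69.9, -5.2], [-74.8, -39.8], [-79.5, -56.1]]
```

Run:
```python
from plant import *
from h import *
p=[564.3,-58.3,-.341]; o=get_obs(); print(o["tool_pos"],o["orientation"])
for x in(-115,-92,-60): 
  print(x,totool(o,[*S2W(p,[x,-45,0])[0][:2],111],np.pi/2-.341))
```

```text
[406.00043384 -47.91176735 239.26844666] [-3.14148332e+00 -8.49446024e-05  1.22843324e+00]
-115 ([-1.8, 37.7, 128.3], -0.1)
-92 ([-1.8, 60.7, 128.3], -0.1)
-60 ([-1.7, 92.7, 128.3], -0.1)
```

Call:
send_rows:
  fingers: [255, 255, 255, 255, 255, 255, 255]
  translation:
    - [-2, 0, 40]
    - [-2, 0, 80]
    - [-2, 5, 110]
    - [-2, 20, 128]
    - [-2, 30, 128]
    - [-2, 35, 128]
    - [-2, 35, 128]
  yaw: [0, 0, 0, 0, 0, 0, 0]

```text
time_s: 3.15
tool_pos: [439.7, -62.6, 112.4]
orientation: [3.139, -0.001, 1.227]
wrist_force: [-0.4, -0.3, -0.4]
opening: 0.1
finger_force: 0.0
```

Run:
```python
from plant import *
from h import *
import cv2
a,b=grab_frame("wrist")["image"],grab_frame("scene")["image"]
cv2.imwrite("pics/w2.png",np.hstack([cv2.resize(a[:,200:560],(400,444)),cv2.resize(b[130:240,260:360],(400,444),interpolation=2)])[:,:,::-1])
o=get_obs(); print(o["wrist_force"])
```

```text
[-0.98461951 -0.07692385  0.52355783]
```

View pics/w2.png

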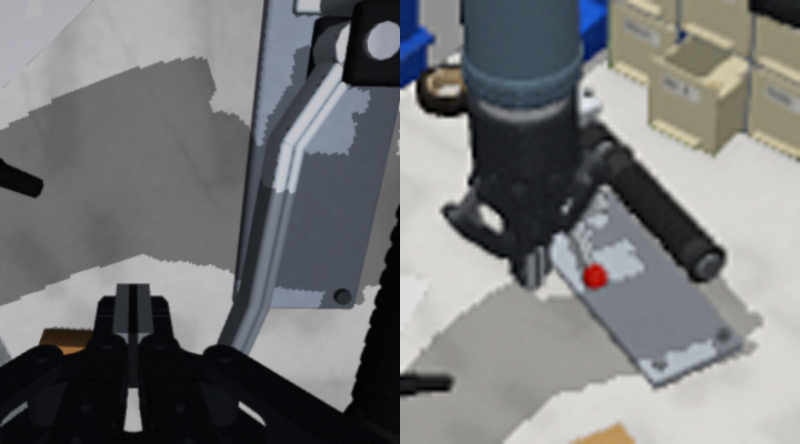

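The wrist view shows the closed fingers at (132,300), left of the blade's outer edge at about (240,310), with a clear gap and nothing in between. Advancing now.

Call:
send_rows:
  fingers: [255, 255, 255, 255, 255]
  translation:
    - [0, 5, 1]
    - [0, 10, 1]
    - [0, 13, 1]
    - [0, 15, 1]
    - [0, 15, 1]
  yaw: [0, 0, 0, 0, 0]

```text
time_s: 3.75
tool_pos: [452.6, -67.6, 110.3]
orientation: [3.141, 0.0, 1.227]
wrist_force: [-0.6, -0.2, -0.4]
opening: 0.1
finger_force: 0.0
```

Call:
send_rows:
  fingers: [255, 255, 255, 255, 255]
  translation:
    - [0, 2, 0]
    - [0, 4, 0]
    - [0, 6, 0]
    - [0, 6, 0]
    - [0, 6, 0]
  yaw: [0, 0, 0, 0, 0]

```text
time_s: 4.25
tool_pos: [458.0, -69.5, 110.3]
orientation: [-3.142, 0.0, 1.227]
wrist_force: [-0.5, 0.4, 0.3]
opening: 0.4
finger_force: 0.0
```

Call:
send_rows:
  fingers: [255, 255, 255, 255, 255]
  translation:
    - [0, 2, 0]
    - [0, 4, 0]
    - [0, 6, 0]
    - [0, 6, 0]
    - [0, 6, 0]
  yaw: [0, 0, 0, 0, 0]

```text
time_s: 4.75
tool_pos: [463.1, -71.4, 110.1]
orientation: [-3.14, 0.0, 1.227]
wrist_force: [-2.1, 0.7, 0.9]
opening: -0.1
finger_force: 1.1
```

Call:
send_rows:
  fingers: [255, 255, 255, 255, 255, 255, 255, 255]
  translation:
    - [0, 3, 0]
    - [0, 6, 0]
    - [0, 9, 0]
    - [0, 12, 0]
    - [0, 15, 0]
    - [0, 18, 0]
    - [0, 18, 0]
    - [0, 18, 0]
  yaw: [0, 0, 0, 0, 0, 0, 0, 0]

```text
time_s: 5.55
tool_pos: [480.2, -77.7, 110.1]
orientation: [-3.141, 0.0, 1.227]
wrist_force: [-5.7, -0.6, 0.0]
opening: 0.1
finger_force: 2.2
```

Call:
send_rows:
  fingers: [255, 255, 255, 255]
  translation:
    - [0, 2, 0]
    - [0, 4, 0]
    - [0, 4, 0]
    - [0, 4, 0]
  yaw: [0, 0, 0, 0]

```text
time_s: 5.95
tool_pos: [483.7, -79.1, 110.1]
orientation: [-3.14, 0.0, 1.226]
wrist_force: [-6.0, -1.2, 0.2]
opening: -0.0
finger_force: 2.4
```

Call:
send_rows:
  fingers: [255, 255, 255, 255]
  translation:
    - [0, 1, 0]
    - [0, 2, 0]
    - [0, 2, 0]
    - [0, 2, 0]
  yaw: [0, 0, 0, 0]

```text
time_s: 6.35
tool_pos: [485.4, -79.9, 110.1]
orientation: [-3.14, 0.001, 1.226]
wrist_force: [-6.2, -0.5, -0.4]
opening: -0.1
finger_force: 2.5
```

Call:
send_rows:
  fingers: [255, 255, 255, 255]
  translation:
    - [0, 1, 0]
    - [0, 2, 0]
    - [0, 2, 0]
    - [0, 2, 0]
  yaw: [0, 0, 0, 0]

```text
time_s: 6.75
tool_pos: [487.3, -80.6, 110.1]
orientation: [-3.14, 0.001, 1.226]
wrist_force: [-6.7, -1.7, -0.4]
opening: -0.0
finger_force: 2.6
```

Call:
send_rows:
  fingers: [255, 255, 255]
  translation:
    - [0, 1, 0]
    - [0, 1, 0]
    - [0, 1, 0]
  yaw: [0, 0, 0]

```text
time_s: 7.05
tool_pos: [488.2, -81.0, 110.1]
orientation: [-3.14, 0.001, 1.226]
wrist_force: [-6.0, -0.8, 0.2]
opening: 0.1
finger_force: 2.7
```

Call:
send_rows:
  fingers: [255, 255, 255]
  translation:
    - [0, 1, 0]
    - [0, 1, 0]
    - [0, 1, 0]
  yaw: [0, 0, 0]

```text
time_s: 7.35
tool_pos: [489.1, -81.3, 110.0]
orientation: [-3.14, 0.001, 1.226]
wrist_force: [-8.0, -1.1, 0.6]
opening: 0.0
finger_force: 2.8
```

Call:
send_rows:
  fingers: [255, 255, 255]
  translation:
    - [0, 1, 0]
    - [0, 1, 0]
    - [0, 1, 0]
  yaw: [0, 0, 0]

```text
time_s: 7.65
tool_pos: [489.9, -81.6, 110.0]
orientation: [-3.14, 0.001, 1.226]
wrist_force: [-6.1, -0.2, 0.1]
opening: -0.5
finger_force: 3.0
```

Call:
send_rows:
  fingers: [255, 255, 255]
  translation:
    - [0, 0.5, 0]
    - [0, 0.5, 0]
    - [0, 0.5, 0]
  yaw: [0, 0, 0]

```text
time_s: 7.95
tool_pos: [490.4, -81.8, 110.1]
orientation: [-3.14, 0.001, 1.226]
wrist_force: [-7.1, -0.8, 0.8]
opening: -0.1
finger_force: 3.0
```

Call:
send_rows:
  fingers: [255, 255, 255]
  translation:
    - [0, 0.6, 0]
    - [0, 0.6, 0]
    - [0, 0.6, 0]
  yaw: [0, 0, 0]

```text
time_s: 8.25
tool_pos: [490.9, -81.9, 110.0]
orientation: [-3.14, 0.001, 1.226]
wrist_force: [-6.6, -1.2, 1.3]
opening: 0.2
finger_force: 3.1
```

Call:
send_rows:
  fingers: [255, 255, 255]
  translation:
    - [0, 0.6, 0]
    - [0, 0.6, 0]
    - [0, 0.6, 0]
  yaw: [0, 0, 0]

```text
time_s: 8.55
tool_pos: [491.4, -82.1, 110.0]
orientation: [-3.14, 0.001, 1.226]
wrist_force: [-6.6, -2.0, 0.7]
opening: -0.2
finger_force: 3.2
```

Call:
send_rows:
  fingers: [255, 255, 255]
  translation:
    - [0, 0.6, 0]
    - [0, 0.6, 0]
    - [0, 0.6, 0]
  yaw: [0, 0, 0]

```text
time_s: 8.85
tool_pos: [492.0, -82.3, 110.0]
orientation: [-3.139, 0.001, 1.227]
wrist_force: [-7.3, -0.9, 1.4]
opening: 0.1
finger_force: 3.2
```

Call:
send_rows:
  fingers: [255, 255, 255]
  translation:
    - [0, 0.6, 0]
    - [0, 0.6, 0]
    - [0, 0.6, 0]
  yaw: [0, 0, 0]

```text
time_s: 9.15
tool_pos: [492.5, -82.4, 110.0]
orientation: [-3.14, 0.001, 1.227]
wrist_force: [-6.4, -1.3, 1.4]
opening: -0.2
finger_force: 3.3
```

Call:
send_rows:
  fingers: [255, 255, 255]
  translation:
    - [0, 0.6, 0]
    - [0, 0.6, 0]
    - [0, 0.6, 0]
  yaw: [0, 0, 0]

```text
time_s: 9.45
tool_pos: [492.8, -82.5, 110.0]
orientation: [-3.139, 0.001, 1.227]
wrist_force: [-7.9, -0.3, 1.5]
opening: 0.1
finger_force: 3.7
```

Call:
send_rows:
  fingers: [255, 255, 255]
  translation:
    - [0, 0.6, 0]
    - [0, 0.6, 0]
    - [0, 0.6, 0]
  yaw: [0, 0, 0]

```text
time_s: 9.75
tool_pos: [492.9, -82.6, 110.0]
orientation: [-3.138, 0.0, 1.227]
wrist_force: [-9.6, -0.9, 3.3]
opening: -0.5
finger_force: 4.5
```

Call:
send_rows:
  fingers: [255, 255, 255]
  translation:
    - [0, 0.5, 0]
    - [0, 0.5, 0]
    - [0, 0.5, 0]
  yaw: [0, 0, 0]

```text
time_s: 10.05
tool_pos: [493.0, -82.6, 109.9]
orientation: [-3.137, 0.0, 1.227]
wrist_force: [-11.0, 0.2, 5.4]
opening: -0.0
finger_force: 5.1
```

Force rises steeply while the position stalls, so the lever is at its stop at about 11 N. I'll check the ball position, then release.

```bash
cat > ball.py <<'E'
from plant import *
from h import *
import cv2
p=[564.32,-58.25,-.341]
for n in("top","scene"):
    f=grab_frame(n); i=f["image"].astype(int); m=(i[...,0]>150)&(i[...,1]<90)&(i[...,2]<90)
    c=cv2.connectedComponentsWithStats(m.astype('uint8'))
    print(n,[z.round(1).tolist() for s,z in zip(c[2],c[3]) if 4<s[4]<40 and 295<z[0]<335 and 170<z[1]<220])
    for a in (0,.27,.3,.33):
        co,si=np.cos(a),np.sin(a); v=np.array([-30.4,-126.2]); q=[-48+co*v[0]-si*v[1],50+si*v[0]+co*v[1],115]
        print(a,proj(f,S2W(p,q)).round(1))
E
python3 ball.py
```

```text
top [[322.6, 200.3]]
0 [[316.5 211.9]]
0.27 [[321.4 200.9]]
0.3 [[321.8 199.6]]
0.33 [[322.1 198.3]]
scene [[320.3, 193.8]]
0 [[307.8 198.2]]
0.27 [[318.6 194.6]]
0.3 [[319.6 194.1]]
0.33 [[320.7 193.5]]
```

Call:
send_rows:
  fingers: [255, 255, 255, 255, 255, 255, 255, 255, 255, 255, 255, 255, 255, 255]
  translation:
    - [0, -3, 0]
    - [0, -7, 0]
    - [0, -11, 0]
    - [0, -15, 0]
    - [0, -19, 0]
    - [0, -23, 0]
    - [0, -27, 0]
    - [0, -31, 0]
    - [0, -35, 0]
    - [0, -40, 0]
    - [0, -45, 0]
    - [0, -50, 0]
    - [0, -50, 0]
    - [0, -50, 0]
  yaw: [0, 0, 0, 0, 0, 0, 0, 0, 0, 0, 0, 0, 0, 0]

```text
time_s: 11.55
tool_pos: [448.4, -66.1, 110.4]
orientation: [3.141, -0.0, 1.227]
wrist_force: [0.2, 0.4, 0.6]
opening: 0.3
finger_force: 0.0
```

```bash
python3 ball.py
```

```text
top []
0 [[316.5 211.9]]
0.27 [[321.4 200.9]]
0.3 [[321.8 199.6]]
0.33 [[322.1 198.3]]
scene [[308.6, 197.9]]
0 [[307.8 198.2]]
0.27 [[318.6 194.6]]
0.3 [[319.6 194.1]]
0.33 [[320.7 193.5]]
```

The stop was reached at about 0.30 rad, and the lever is back at rest. Pressing a second time.

Call:
send_rows:
  fingers: [255, 255, 255, 255, 255, 255, 255, 255, 255, 255, 255, 255, 255, 255, 255, 255, 255, 255, 255, 255]
  translation:
    - [0, 4, 0]
    - [0, 8, 0]
    - [0, 12, 0]
    - [0, 15, 0]
    - [0, 18, 0]
    - [0, 21, 0]
    - [0, 24, 0]
    - [0, 27, 0]
    - [0, 30, 0]
    - [0, 33, 0]
    - [0, 36, 0]
    - [0, 39, 0]
    - [0, 42, 0]
    - [0, 44, 0]
    - [0, 46, 0]
    - [0, 47, 0]
    - [0, 48, 0]
    - [0, 49, 0]
    - [0, 49.5, 0]
    - [0, 49.5, 0]
  yaw: [0, 0, 0, 0, 0, 0, 0, 0, 0, 0, 0, 0, 0, 0, 0, 0, 0, 0, 0, 0]

```text
time_s: 13.65
tool_pos: [492.9, -82.7, 109.9]
orientation: [-3.138, 0.001, 1.227]
wrist_force: [-9.4, 0.8, 3.4]
opening: 0.0
finger_force: 4.5
```

Call:
send_rows:
  fingers: [255, 255, 255, 255, 255]
  translation:
    - [0, 0.5, 0]
    - [0, 0.5, 0]
    - [0, 0.5, 0]
    - [0, 0.5, 0]
    - [0, 0.5, 0]
  yaw: [0, 0, 0, 0, 0]

```text
time_s: 14.15
tool_pos: [492.9, -82.7, 109.9]
orientation: [-3.137, 0.001, 1.227]
wrist_force: [-10.4, -0.1, 5.1]
opening: 0.3
finger_force: 5.1
```

```bash
python3 ball.py
python3 - <<'E'
from plant import *
import cv2,numpy as np
o=get_obs(); print(o["time_s"],o["wrist_force"],o["finger_force"])
a,b=grab_frame("wrist")["image"],grab_frame("scene")["image"]
cv2.imwrite("pics/w3.png",np.hstack([cv2.resize(a[:,200:560],(400,444)),cv2.resize(b[130:240,260:360],(400,444),interpolation=2)])[:,:,::-1])
E
```

```text
top [[322.6, 200.3]]
0 [[316.5 211.9]]
0.27 [[321.4 200.9]]
0.3 [[321.8 199.6]]
0.33 [[322.1 198.3]]
scene [[320.3, 193.8]]
0 [[307.8 198.2]]
0.27 [[318.6 194.6]]
0.3 [[319.6 194.1]]
0.33 [[320.7 193.5]]
14.25 [-10.57807358   0.41541957   5.29312144] 5.101638022242696
```

View pics/w3.png

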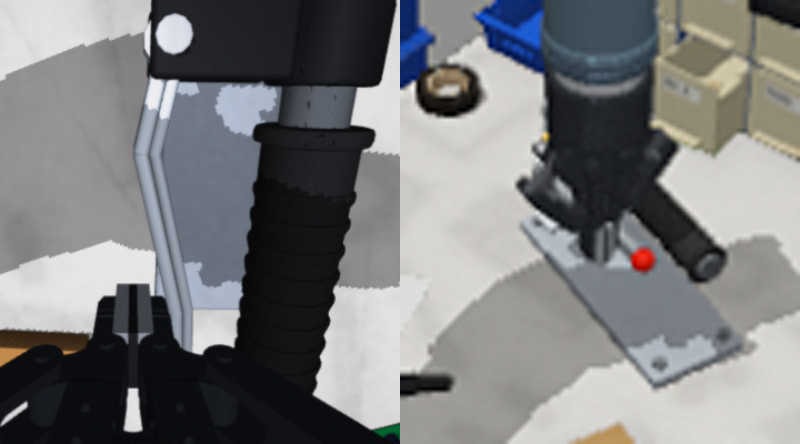

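The image shows the fingers on the blade's outer face at (150,310), with the red ball pressed in and a clear gap to the grip. Fz is about 5 N, so I'll check that the finger knuckle isn't near the grip.

Run:
```python
from plant import *
from h import *
from scipy.optimize import fsolve
o=get_obs(); f=grab_frame("wrist"); R=Ro.from_euler('xyz',o["orientation"]).as_matrix()
for u in([403,320],[350,268],[335,257]):
    q=fsolve(lambda v:(proj(f,o["tool_pos"]+R@np.array([0,v[0],v[1]]))-u).ravel(),[50,-60]); print(u,q,"world z",o["tool_pos"][2]-q[1])
F=o["wrist_force"];M=o["wrist_torque"]*1000
print("tool F",R.T@F,"M",R.T@M, o["joint_torque"])
```

```text
[403, 320] [ 31.79123968 -25.89096595] world z 135.79066035989138
[350, 268] [15.09724053 12.90145368] world z 96.99824072652359
[335, 257] [ 8.35655799 24.05798612] world z 85.84170828727609
tool F [-2.95710117 -9.71091931 -4.32737481] M [1969.97979248 -697.96364762   -5.82504237] [-7.39932004e-01 -4.40633333e+01  6.93751216e+00 -2.24046117e+01
 -8.45082700e-01 -2.93400161e+00 -7.66474841e-03]
```

Run:
```python
from plant import *
from h import *
from scipy.optimize import fsolve
o=get_obs(); f=grab_frame("wrist"); R=Ro.from_euler('xyz',o["orientation"]).as_matrix()
E=f["extrinsics"]; print("cam in tool",R.T@(-E[:3,:3].T@E[:3,3]-o["tool_pos"]))
P=lambda x,y,z:proj(f,o["tool_pos"]+R@np.array([x,y,z]))[0].round(0)
for x in(-11,0,11): print(x,P(x,0,8),P(x,14.5,-10))
for x in(-14,0,14):
  for u in([403,320],[420,310],[540,390]):
    q=fsolve(lambda v:(P2:=proj(f,o["tool_pos"]+R@np.array([x,v[0],v[1]]))-u).ravel(),[50,-60]); print(x,u,q.round(1))
g=f["image"]; 
import cv2; cv2.imwrite("pics/w4.png",cv2.resize(np.ascontiguousarray(g[230:400,180:480,::-1]),(800,453)))
```

```text
cam in tool [  84.31236602    0.36454122 -134.51147225]
-11 [319. 293.] [352. 317.]
0 [319. 273.] [353. 296.]
11 [319. 252.] [354. 272.]
-14 [403, 320] [37.  -7.9]
-14 [420, 310] [46.4 -0.8]
-14 [540, 390] [ 75.2 -45. ]
0 [403, 320] [ 31.8 -25.9]
0 [420, 310] [ 39.9 -19.9]
0 [540, 390] [ 64.6 -57.8]
14 [403, 320] [ 26.6 -44. ]
14 [420, 310] [ 33.3 -38.9]
14 [540, 390] [ 53.9 -70.5]
```

View pics/w4.png

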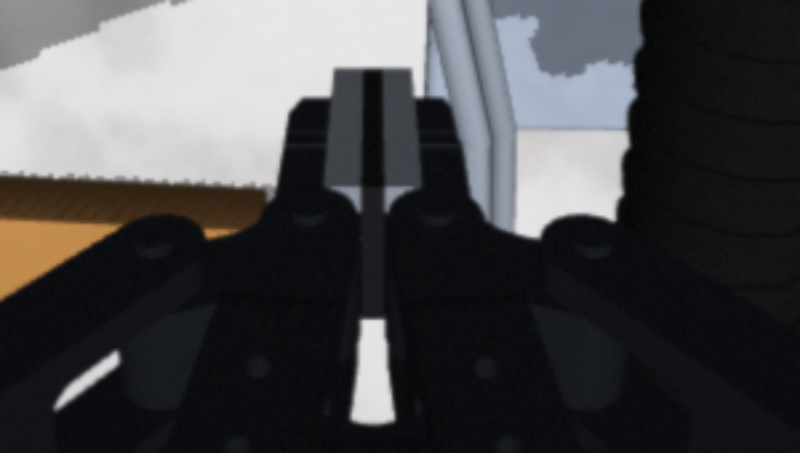

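The close view puts the knuckle joint at full-frame pixel (403,322), at a height of about 150 mm. That is roughly 15 mm above and 10 mm short of the grip, and the links rise away from there. The Fz is therefore friction at the blade, so I'm handing in.

```bash
python3 -c "
from plant import *
print(close_job())"
```

```text
the job is handed in; nothing more can be done
None
```

The lever was pressed to its stop, sprang fully out, and was pressed to the stop again; it is held there at about 11 N with a clear gap to the grip, and the job is handed in.

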